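# Put the connector cleaning sticks back in the kit drawer

## Robot

A 7-joint arm with a two-finger parallel gripper is mounted at the origin on the work surface. World frame = base frame: x ahead of the robot, y to its left, z up, the work surface at z = 0. Lengths are in m, angles in rad, forces in N, time in s.
With the tool pointing down it reaches from about 0.425 to 0.825 m from the base axis. Payload 3.6 kg.
Tool frame: the origin (TCP) lies where the fingers leave the gripper's body, on its centre line; the fingertips stand 73 mm ahead of it and the grasp point (between the pads) lies 54 mm ahead of it; z points along the fingers, y is the line along which they close (so a half turn about z gives the same grasp; the last joint's range is limited). The gripper opens to 85 mm and grips with 20 to 120 N. Pads are 22 mm wide; open, the fingers measure 114 mm over their backs; the gripper's body (76 mm by 85 mm) begins 54 mm behind the grasp point. The pads swing forward as they close: fully open they stand 13 mm farther back than shut.
Start: joints at [-1.212, 0.615, -0.013, 1.423, 0.008, 1.103, -0.04], TCP at [0.245, 0.602, 0.304] pointing down, gripper open.
Joint ranges: [-3.12, 3.12], [-0.3, 2.06], [-1.34, 1.32], [0.26, 2.42], [-1.36, 4.5], [0.01, 1.98], [-2.84, 2.84]. Speed limits (rad/s): [2.79, 2.79, 3.14, 3.14, 3.14, 3.14, 3.14].

## Interface

Orientations are given as a unit quaternion [x, y, z, w].
In Python, from station import arm, snapshot, camera_info, ticket gives the robot as it stands. Calls block until the motion is done:
- arm.movep(position, orientation): joint-space move of the TCP to a pose.
- arm.line_to(position, velocity=0.15, ori=None): straight line of the TCP; ori=None keeps the orientation; velocity is the mean speed in m/s.
- arm.move_j(angles): joint-space move.
- arm.move_gripper(opening, effort=None): opening from 0.0 (shut) to 1.0 (fully open); effort is the grip in N (None keeps the last); returns when the fingers have stopped.
- arm.pause(seconds).
- arm.ik(position, orientation): joint angles nearest the present ones, or None.
- snapshot(name): name is "scene" or "top" or "wrist"; returns the picture (420x560x3 uint8, blue, green, red); there is no depth.
- camera_info(name): a dict with "fx", "fy", "cx", "cy" (pixels), "dist_coeffs" ([k1, k2, p1, p2, k3] as OpenCV has them; the pictures are not rectified), "R" (3x3) and "t" (3): a world point X has camera coordinates R X + t; the wrist camera has in their place "T_tool_cam" (4x4, takes a point from camera to tool coordinates, whose origin is the TCP and whose axes are the flange's). Camera axes: x right, y down, z forward; pixel columns grow to the right and rows downward; lengths in m; the calibration is good to about 2 mm. A picture is of the moment at which its call begins: read the wrist's pose just before it. camera_info takes no time and is no camera call.
A pose or a line that the arm cannot do raises arm.MotionError and nothing moves.
- ticket.finish_job(): hands the job in; it is judged then, once.
Readings, each from a call of its own:
- arm.read_time(): time.
- arm.read_joint_positions(): joint angles.
- arm.read_dq(): joint speeds.
- arm.read_effort(): joint torques, N m.
- arm.read_tool_pos(): TCP position.
- arm.read_eef_rot(): TCP orientation.
- arm.read_ft_force(): force on the tool from outside, world axes, zero at the start.
- arm.read_wrist_torque(): the same for the moment, N m.
- arm.read_opening(): opening from 0.0 (shut) to 1.0 (fully open).
- arm.read_finger_force(): force on a finger pad.
Only numpy, scipy, OpenCV 4.12 (cv2) and the standard library are available. Lean on these libraries where they do the work, as an engineer would, in place of code of your own. Each camera call takes 0.05 s, during which the arm holds its last target. There are 200 camera calls.

## Task

Put every cleaning stick that is standing in the desk stand away in the open kit drawer: push each one down into an empty vial, of those not already taken, until its grip rests on the rim, and leave the sticks already there in theirs. When all are in, push the drawer home until its catch snaps. Do not disturb the router, the mug or the mouse.

Things in the scene. Friction and masses are not known exactly. Their poses are not given: they have to be found in the camera images.
- stick0: cleaning stick, standing at the start in a hole of the stand on the desk. White round shaft, 8 mm thick, rounded tip, 76 mm long; above it a black round grip 16 mm thick, 32 mm tall, whose flat underside (collar) cannot pass a stand hole or vial mouth. 25 g. Origin: end of the tip; z along the stick, tip to grip. May be absent (None).
- stick1: cleaning stick, standing at the start in a hole of the stand on the desk. White round shaft, 8 mm thick, rounded tip, 76 mm long; above it a black round grip 16 mm thick, 32 mm tall, whose flat underside (collar) cannot pass a stand hole or vial mouth. 25 g. Origin: end of the tip; z along the stick, tip to grip. May be absent (None).
- stick2: cleaning stick, standing at the start in a hole of the stand on the desk. White round shaft, 8 mm thick, rounded tip, 76 mm long; above it a black round grip 16 mm thick, 32 mm tall, whose flat underside (collar) cannot pass a stand hole or vial mouth. 25 g. Origin: end of the tip; z along the stick, tip to grip. May be absent (None).
- stick3: cleaning stick, standing at the start in a hole of the stand on the desk. White round shaft, 8 mm thick, rounded tip, 76 mm long; above it a black round grip 16 mm thick, 32 mm tall, whose flat underside (collar) cannot pass a stand hole or vial mouth. 25 g. Origin: end of the tip; z along the stick, tip to grip. May be absent (None).
- stick4: cleaning stick, standing at the start in a hole of the stand on the desk. White round shaft, 8 mm thick, rounded tip, 76 mm long; above it a black round grip 16 mm thick, 32 mm tall, whose flat underside (collar) cannot pass a stand hole or vial mouth. 25 g. Origin: end of the tip; z along the stick, tip to grip. May be absent (None).
- stick5: cleaning stick, standing at the start in a hole of the stand on the desk. White round shaft, 8 mm thick, rounded tip, 76 mm long; above it a black round grip 16 mm thick, 32 mm tall, whose flat underside (collar) cannot pass a stand hole or vial mouth. 25 g. Origin: end of the tip; z along the stick, tip to grip. May be absent (None).
- stored0: cleaning stick, if present, already put away at the start in vial0. White round shaft, 8 mm thick, rounded tip, 76 mm long; above it a black round grip 16 mm thick, 32 mm tall, whose flat underside (collar) cannot pass a stand hole or vial mouth. 25 g. Origin: end of the tip; z along the stick, tip to grip. May be absent (None).
- stored1: cleaning stick, if present, already put away at the start in vial2. White round shaft, 8 mm thick, rounded tip, 76 mm long; above it a black round grip 16 mm thick, 32 mm tall, whose flat underside (collar) cannot pass a stand hole or vial mouth. 25 g. Origin: end of the tip; z along the stick, tip to grip. May be absent (None).
- stored2: cleaning stick, if present, already put away at the start in vial3. White round shaft, 8 mm thick, rounded tip, 76 mm long; above it a black round grip 16 mm thick, 32 mm tall, whose flat underside (collar) cannot pass a stand hole or vial mouth. 25 g. Origin: end of the tip; z along the stick, tip to grip. May be absent (None).
- stored3: cleaning stick, if present, already put away at the start in vial6. White round shaft, 8 mm thick, rounded tip, 76 mm long; above it a black round grip 16 mm thick, 32 mm tall, whose flat underside (collar) cannot pass a stand hole or vial mouth. 25 g. Origin: end of the tip; z along the stick, tip to grip. May be absent (None).
- stand: loose aluminium desk stand, 0.6 kg: a plate 220 x 40 x 8 mm, its top 88 mm above the desk, on a foot 220 x 60 mm. Six holes 11 mm wide in a row along its x axis, 36 mm apart, evenly about its centre; a stick hangs in a hole with its collar flat on the plate. It may get knocked aside. Origin: centre of the underside; z up, x along the row.
- vial0 (a point): centre of the mouth of vial 0 (of 0 to 7, in a row along the drawer's y, 36 mm apart, vial0 at the -y end), 112 mm above the desk. White, round, fixed upright in the drawer; 19 mm wide outside, about 12 mm inside, 78 mm deep. With a stick fully in, the collar rests on the rim and the stick's origin is 76 mm below here. x points into the cabinet (the way the drawer closes), y along the row, z up.
- vial1 (a point): centre of the mouth of vial 1 (of 0 to 7, in a row along the drawer's y, 36 mm apart, vial0 at the -y end), 112 mm above the desk. White, round, fixed upright in the drawer; 19 mm wide outside, about 12 mm inside, 78 mm deep. With a stick fully in, the collar rests on the rim and the stick's origin is 76 mm below here. x points into the cabinet (the way the drawer closes), y along the row, z up.
- vial2 (a point): centre of the mouth of vial 2 (of 0 to 7, in a row along the drawer's y, 36 mm apart, vial0 at the -y end), 112 mm above the desk. White, round, fixed upright in the drawer; 19 mm wide outside, about 12 mm inside, 78 mm deep. With a stick fully in, the collar rests on the rim and the stick's origin is 76 mm below here. x points into the cabinet (the way the drawer closes), y along the row, z up.
- vial3 (a point): centre of the mouth of vial 3 (of 0 to 7, in a row along the drawer's y, 36 mm apart, vial0 at the -y end), 112 mm above the desk. White, round, fixed upright in the drawer; 19 mm wide outside, about 12 mm inside, 78 mm deep. With a stick fully in, the collar rests on the rim and the stick's origin is 76 mm below here. x points into the cabinet (the way the drawer closes), y along the row, z up.
- vial4 (a point): centre of the mouth of vial 4 (of 0 to 7, in a row along the drawer's y, 36 mm apart, vial0 at the -y end), 112 mm above the desk. White, round, fixed upright in the drawer; 19 mm wide outside, about 12 mm inside, 78 mm deep. With a stick fully in, the collar rests on the rim and the stick's origin is 76 mm below here. x points into the cabinet (the way the drawer closes), y along the row, z up.
- vial5 (a point): centre of the mouth of vial 5 (of 0 to 7, in a row along the drawer's y, 36 mm apart, vial0 at the -y end), 112 mm above the desk. White, round, fixed upright in the drawer; 19 mm wide outside, about 12 mm inside, 78 mm deep. With a stick fully in, the collar rests on the rim and the stick's origin is 76 mm below here. x points into the cabinet (the way the drawer closes), y along the row, z up.
- vial6 (a point): centre of the mouth of vial 6 (of 0 to 7, in a row along the drawer's y, 36 mm apart, vial0 at the -y end), 112 mm above the desk. White, round, fixed upright in the drawer; 19 mm wide outside, about 12 mm inside, 78 mm deep. With a stick fully in, the collar rests on the rim and the stick's origin is 76 mm below here. x points into the cabinet (the way the drawer closes), y along the row, z up.
- vial7 (a point): centre of the mouth of vial 7 (of 0 to 7, in a row along the drawer's y, 36 mm apart, vial0 at the -y end), 112 mm above the desk. White, round, fixed upright in the drawer; 19 mm wide outside, about 12 mm inside, 78 mm deep. With a stick fully in, the collar rests on the rim and the stick's origin is 76 mm below here. x points into the cabinet (the way the drawer closes), y along the row, z up.
- drawer_front (a point): middle of the outer (robot-side) face of the drawer's front panel, 24 mm below its upper edge. Panel 336 mm wide, 14 mm thick, 14 to 164 mm above the desk; vial axes are 67 mm behind its inner face. A bar handle 110 mm long stands 35 mm off it, 55 mm above the desk. x points into the cabinet (the way the drawer closes).
- drawer (a joint): how far the drawer is open (m): 0 home, 0.15 fully open. About 1 N of friction; over the last 12 mm a spring catch resists with about 5 N; pushed past it (about 5 mm open) the drawer snaps home, short of it it springs back. The fixed white cabinet is 336 wide, 220 deep, 166 mm tall; a stick more than about 9 mm proud of its vial would strike its top as the drawer closes.
- router: black network router 130 x 200 x 33 mm with two upright antennas, 168 mm tall; a bystander. Origin: centre of the underside
- mug: white mug 80 mm wide, 95 mm tall; a bystander. Origin: centre of the underside
- mouse: grey computer mouse 105 x 60 x 32 mm; a bystander. Origin: centre of the underside

How it is judged:
On the way, in this order (a step that is already met when the one before it is completed fails the run):
1. every stick, from the stand and already stored, is fully down in a vial (((horizontal distance between stick0 and vial0 below 0.006 m and z of stick0 in the frame of vial0 below -0.071 m) or (horizontal distance between stick0 and vial1 below 0.006 m and z of stick0 in the frame of vial1 below -0.071 m) or (horizontal distance between stick0 and vial2 below 0.006 m and z of stick0 in the frame of vial2 below -0.071 m) or (horizontal distance between stick0 and vial3 below 0.006 m and z of stick0 in the frame of vial3 below -0.071 m) or (horizontal distance between stick0 and vial4 below 0.006 m and z of stick0 in the frame of vial4 below -0.071 m) or (horizontal distance between stick0 and vial5 below 0.006 m and z of stick0 in the frame of vial5 below -0.071 m) or (horizontal distance between stick0 and vial6 below 0.006 m and z of stick0 in the frame of vial6 below -0.071 m) or (horizontal distance between stick0 and vial7 below 0.006 m and z of stick0 in the frame of vial7 below -0.071 m)) and angle between each of stick0, stick1, stick2, stick3, stick4, stick5, stored0, stored1, stored2, stored3's own z axis and vertical below 0.12 rad and ((horizontal distance between stick1 and vial0 below 0.006 m and z of stick1 in the frame of vial0 below -0.071 m) or (horizontal distance between stick1 and vial1 below 0.006 m and z of stick1 in the frame of vial1 below -0.071 m) or (horizontal distance between stick1 and vial2 below 0.006 m and z of stick1 in the frame of vial2 below -0.071 m) or (horizontal distance between stick1 and vial3 below 0.006 m and z of stick1 in the frame of vial3 below -0.071 m) or (horizontal distance between stick1 and vial4 below 0.006 m and z of stick1 in the frame of vial4 below -0.071 m) or (horizontal distance between stick1 and vial5 below 0.006 m and z of stick1 in the frame of vial5 below -0.071 m) or (horizontal distance between stick1 and vial6 below 0.006 m and z of stick1 in the frame of vial6 below -0.071 m) or (horizontal distance between stick1 and vial7 below 0.006 m and z of stick1 in the frame of vial7 below -0.071 m)) and ((horizontal distance between stick2 and vial0 below 0.006 m and z of stick2 in the frame of vial0 below -0.071 m) or (horizontal distance between stick2 and vial1 below 0.006 m and z of stick2 in the frame of vial1 below -0.071 m) or (horizontal distance between stick2 and vial2 below 0.006 m and z of stick2 in the frame of vial2 below -0.071 m) or (horizontal distance between stick2 and vial3 below 0.006 m and z of stick2 in the frame of vial3 below -0.071 m) or (horizontal distance between stick2 and vial4 below 0.006 m and z of stick2 in the frame of vial4 below -0.071 m) or (horizontal distance between stick2 and vial5 below 0.006 m and z of stick2 in the frame of vial5 below -0.071 m) or (horizontal distance between stick2 and vial6 below 0.006 m and z of stick2 in the frame of vial6 below -0.071 m) or (horizontal distance between stick2 and vial7 below 0.006 m and z of stick2 in the frame of vial7 below -0.071 m)) and ((horizontal distance between stick3 and vial0 below 0.006 m and z of stick3 in the frame of vial0 below -0.071 m) or (horizontal distance between stick3 and vial1 below 0.006 m and z of stick3 in the frame of vial1 below -0.071 m) or (horizontal distance between stick3 and vial2 below 0.006 m and z of stick3 in the frame of vial2 below -0.071 m) or (horizontal distance between stick3 and vial3 below 0.006 m and z of stick3 in the frame of vial3 below -0.071 m) or (horizontal distance between stick3 and vial4 below 0.006 m and z of stick3 in the frame of vial4 below -0.071 m) or (horizontal distance between stick3 and vial5 below 0.006 m and z of stick3 in the frame of vial5 below -0.071 m) or (horizontal distance between stick3 and vial6 below 0.006 m and z of stick3 in the frame of vial6 below -0.071 m) or (horizontal distance between stick3 and vial7 below 0.006 m and z of stick3 in the frame of vial7 below -0.071 m)) and ((horizontal distance between stick4 and vial0 below 0.006 m and z of stick4 in the frame of vial0 below -0.071 m) or (horizontal distance between stick4 and vial1 below 0.006 m and z of stick4 in the frame of vial1 below -0.071 m) or (horizontal distance between stick4 and vial2 below 0.006 m and z of stick4 in the frame of vial2 below -0.071 m) or (horizontal distance between stick4 and vial3 below 0.006 m and z of stick4 in the frame of vial3 below -0.071 m) or (horizontal distance between stick4 and vial4 below 0.006 m and z of stick4 in the frame of vial4 below -0.071 m) or (horizontal distance between stick4 and vial5 below 0.006 m and z of stick4 in the frame of vial5 below -0.071 m) or (horizontal distance between stick4 and vial6 below 0.006 m and z of stick4 in the frame of vial6 below -0.071 m) or (horizontal distance between stick4 and vial7 below 0.006 m and z of stick4 in the frame of vial7 below -0.071 m)) and ((horizontal distance between stick5 and vial0 below 0.006 m and z of stick5 in the frame of vial0 below -0.071 m) or (horizontal distance between stick5 and vial1 below 0.006 m and z of stick5 in the frame of vial1 below -0.071 m) or (horizontal distance between stick5 and vial2 below 0.006 m and z of stick5 in the frame of vial2 below -0.071 m) or (horizontal distance between stick5 and vial3 below 0.006 m and z of stick5 in the frame of vial3 below -0.071 m) or (horizontal distance between stick5 and vial4 below 0.006 m and z of stick5 in the frame of vial4 below -0.071 m) or (horizontal distance between stick5 and vial5 below 0.006 m and z of stick5 in the frame of vial5 below -0.071 m) or (horizontal distance between stick5 and vial6 below 0.006 m and z of stick5 in the frame of vial6 below -0.071 m) or (horizontal distance between stick5 and vial7 below 0.006 m and z of stick5 in the frame of vial7 below -0.071 m)) and (horizontal distance between stored0 and vial0 below 0.006 m and z of stored0 in the frame of vial0 below -0.071 m) and (horizontal distance between stored1 and vial2 below 0.006 m and z of stored1 in the frame of vial2 below -0.071 m) and (horizontal distance between stored2 and vial3 below 0.006 m and z of stored2 in the frame of vial3 below -0.071 m) and (horizontal distance between stored3 and vial6 below 0.006 m and z of stored3 in the frame of vial6 below -0.071 m) and value of joint drawer above 0.03 m), for 0.2 s.
2. then the drawer is pushed home past its catch (value of joint drawer below 0.003 m), for 0.3 s.
At the end, for the whole second after the job is handed in: each stick present is in a vial (those stored at the start in their own), its collar within 5 mm of the rim and its tip within 6 mm of the vial's axis, tilted less than 0.12 rad, at rest; the drawer is less than 3 mm from home (((horizontal distance between stick0 and vial0 below 0.006 m and z of stick0 in the frame of vial0 below -0.071 m) or (horizontal distance between stick0 and vial1 below 0.006 m and z of stick0 in the frame of vial1 below -0.071 m) or (horizontal distance between stick0 and vial2 below 0.006 m and z of stick0 in the frame of vial2 below -0.071 m) or (horizontal distance between stick0 and vial3 below 0.006 m and z of stick0 in the frame of vial3 below -0.071 m) or (horizontal distance between stick0 and vial4 below 0.006 m and z of stick0 in the frame of vial4 below -0.071 m) or (horizontal distance between stick0 and vial5 below 0.006 m and z of stick0 in the frame of vial5 below -0.071 m) or (horizontal distance between stick0 and vial6 below 0.006 m and z of stick0 in the frame of vial6 below -0.071 m) or (horizontal distance between stick0 and vial7 below 0.006 m and z of stick0 in the frame of vial7 below -0.071 m)) and angle between each of stick0, stick1, stick2, stick3, stick4, stick5, stored0, stored1, stored2, stored3's own z axis and vertical below 0.12 rad and ((horizontal distance between stick1 and vial0 below 0.006 m and z of stick1 in the frame of vial0 below -0.071 m) or (horizontal distance between stick1 and vial1 below 0.006 m and z of stick1 in the frame of vial1 below -0.071 m) or (horizontal distance between stick1 and vial2 below 0.006 m and z of stick1 in the frame of vial2 below -0.071 m) or (horizontal distance between stick1 and vial3 below 0.006 m and z of stick1 in the frame of vial3 below -0.071 m) or (horizontal distance between stick1 and vial4 below 0.006 m and z of stick1 in the frame of vial4 below -0.071 m) or (horizontal distance between stick1 and vial5 below 0.006 m and z of stick1 in the frame of vial5 below -0.071 m) or (horizontal distance between stick1 and vial6 below 0.006 m and z of stick1 in the frame of vial6 below -0.071 m) or (horizontal distance between stick1 and vial7 below 0.006 m and z of stick1 in the frame of vial7 below -0.071 m)) and ((horizontal distance between stick2 and vial0 below 0.006 m and z of stick2 in the frame of vial0 below -0.071 m) or (horizontal distance between stick2 and vial1 below 0.006 m and z of stick2 in the frame of vial1 below -0.071 m) or (horizontal distance between stick2 and vial2 below 0.006 m and z of stick2 in the frame of vial2 below -0.071 m) or (horizontal distance between stick2 and vial3 below 0.006 m and z of stick2 in the frame of vial3 below -0.071 m) or (horizontal distance between stick2 and vial4 below 0.006 m and z of stick2 in the frame of vial4 below -0.071 m) or (horizontal distance between stick2 and vial5 below 0.006 m and z of stick2 in the frame of vial5 below -0.071 m) or (horizontal distance between stick2 and vial6 below 0.006 m and z of stick2 in the frame of vial6 below -0.071 m) or (horizontal distance between stick2 and vial7 below 0.006 m and z of stick2 in the frame of vial7 below -0.071 m)) and ((horizontal distance between stick3 and vial0 below 0.006 m and z of stick3 in the frame of vial0 below -0.071 m) or (horizontal distance between stick3 and vial1 below 0.006 m and z of stick3 in the frame of vial1 below -0.071 m) or (horizontal distance between stick3 and vial2 below 0.006 m and z of stick3 in the frame of vial2 below -0.071 m) or (horizontal distance between stick3 and vial3 below 0.006 m and z of stick3 in the frame of vial3 below -0.071 m) or (horizontal distance between stick3 and vial4 below 0.006 m and z of stick3 in the frame of vial4 below -0.071 m) or (horizontal distance between stick3 and vial5 below 0.006 m and z of stick3 in the frame of vial5 below -0.071 m) or (horizontal distance between stick3 and vial6 below 0.006 m and z of stick3 in the frame of vial6 below -0.071 m) or (horizontal distance between stick3 and vial7 below 0.006 m and z of stick3 in the frame of vial7 below -0.071 m)) and ((horizontal distance between stick4 and vial0 below 0.006 m and z of stick4 in the frame of vial0 below -0.071 m) or (horizontal distance between stick4 and vial1 below 0.006 m and z of stick4 in the frame of vial1 below -0.071 m) or (horizontal distance between stick4 and vial2 below 0.006 m and z of stick4 in the frame of vial2 below -0.071 m) or (horizontal distance between stick4 and vial3 below 0.006 m and z of stick4 in the frame of vial3 below -0.071 m) or (horizontal distance between stick4 and vial4 below 0.006 m and z of stick4 in the frame of vial4 below -0.071 m) or (horizontal distance between stick4 and vial5 below 0.006 m and z of stick4 in the frame of vial5 below -0.071 m) or (horizontal distance between stick4 and vial6 below 0.006 m and z of stick4 in the frame of vial6 below -0.071 m) or (horizontal distance between stick4 and vial7 below 0.006 m and z of stick4 in the frame of vial7 below -0.071 m)) and ((horizontal distance between stick5 and vial0 below 0.006 m and z of stick5 in the frame of vial0 below -0.071 m) or (horizontal distance between stick5 and vial1 below 0.006 m and z of stick5 in the frame of vial1 below -0.071 m) or (horizontal distance between stick5 and vial2 below 0.006 m and z of stick5 in the frame of vial2 below -0.071 m) or (horizontal distance between stick5 and vial3 below 0.006 m and z of stick5 in the frame of vial3 below -0.071 m) or (horizontal distance between stick5 and vial4 below 0.006 m and z of stick5 in the frame of vial4 below -0.071 m) or (horizontal distance between stick5 and vial5 below 0.006 m and z of stick5 in the frame of vial5 below -0.071 m) or (horizontal distance between stick5 and vial6 below 0.006 m and z of stick5 in the frame of vial6 below -0.071 m) or (horizontal distance between stick5 and vial7 below 0.006 m and z of stick5 in the frame of vial7 below -0.071 m)) and (horizontal distance between stored0 and vial0 below 0.006 m and z of stored0 in the frame of vial0 below -0.071 m) and (horizontal distance between stored1 and vial2 below 0.006 m and z of stored1 in the frame of vial2 below -0.071 m) and (horizontal distance between stored2 and vial3 below 0.006 m and z of stored2 in the frame of vial3 below -0.071 m) and (horizontal distance between stored3 and vial6 below 0.006 m and z of stored3 in the frame of vial6 below -0.071 m) and value of joint drawer below 0.003 m and linear speed of each of stick0, stick1, stick2, stick3, stick4, stick5, stored0, stored1, stored2, stored3 below 0.02 m/s); the robot touches nothing.
It fails at once if the router is shoved more than 3 cm or tipped (distance of router from where it was at the start of the episode above 0.03 m or angle between router's own z axis and vertical above 0.4 rad).
It fails at once if the mug is shoved more than 3 cm or tipped (distance of mug from where it was at the start of the episode above 0.03 m or angle between mug's own z axis and vertical above 0.4 rad).
It fails at once if the mouse is shoved more than 3 cm or tipped (distance of mouse from where it was at the start of the episode above 0.03 m or angle between mouse's own z axis and vertical above 0.4 rad).
Of stick0, stick1, stick2, stick3, stick4, stick5 only 4 to 6 are there at a start; the rules pass over those that are not, and their reading is None.
Of stored0, stored1, stored2, stored3 only 1 to 2 are there at a start; the rules pass over those that are not, and their reading is None.
At some moment in a run one of stand may be knocked a few centimetres aside while the robot is not near it.
It also fails if it takes over 210 s, if anything falls off the work surface, if the arm or the gripper's body presses on something with over 40 N, if the wrist force passes 120 N, or if a joint passes its speed limit or range.

## Working session

There is one attempt and no reset: what is moved stays moved. The work goes in short steps, each a Python script; the robot and the scene stay as the last script left them, time stands still between calls to the robot, and variables do not carry over. Pictures are saved under pics/ and viewed, at most 14 in all, crops included, and the job is handed in when it is done.

```bash
ls; mkdir -p pics
python3 - <<'E'
from station import arm, snapshot, camera_info
import cv2
for n in("scene","top"):
    cv2.imwrite(f"pics/{n}0.png",snapshot(n)); i=camera_info(n); print(n,i)
print(camera_info("wrist"),arm.read_eef_rot(),arm.read_time())
E
```

```text
pics
scene {'fx': 380.8441177440439, 'fy': 380.8441177440439, 'cx': 281.2481029148192, 'cy': 208.39477859242723, 'dist_coeffs': array([0.01337595, 0.        , 0.        , 0.        , 0.        ]), 'R': array([[ 0.1816156 ,  0.98336352, -0.00345989],
       [ 0.60786818, -0.11503035, -0.78566169],
       [-0.77298904,  0.14058526, -0.6186467 ]]), 't': array([-0.21777063, -0.24740942,  1.54594522])}
top {'fx': 429.94194546718285, 'fy': 429.94194546718285, 'cx': 283.79814494561646, 'cy': 206.14811038308574, 'dist_coeffs': array([0.02556374, 0.        , 0.        , 0.        , 0.        ]), 'R': array([[ 0.00282495, -0.99999348,  0.00225067],
       [-0.99367981, -0.00305966, -0.11220999],
       [ 0.11221614, -0.00191946, -0.99368197]]), 't': array([0.1134962 , 0.58732745, 1.19111559])}
{'fx': 349.2980814870097, 'fy': 349.2980814870097, 'cx': 284.0883013824392, 'cy': 210.41842388470272, 'dist_coeffs': array([0.01741103, 0.        , 0.        , 0.        , 0.        ]), 'T_tool_cam': array([[-3.03305062e-04, -9.56928150e-01, -2.90324687e-01,
         7.43591914e-02],
       [ 9.99999622e-01, -5.26989111e-04,  6.92279287e-04,
         9.57064654e-05],
       [-8.15459486e-04, -2.90324367e-01,  9.56927947e-01,
        -7.02428681e-02],
       [ 0.00000000e+00,  0.00000000e+00,  0.00000000e+00,
         1.00000000e+00]])} [ 1.91652409e-01  9.81462153e-01 -1.16321206e-03 -2.07080954e-04] 0.1
```

View pics/top0.png

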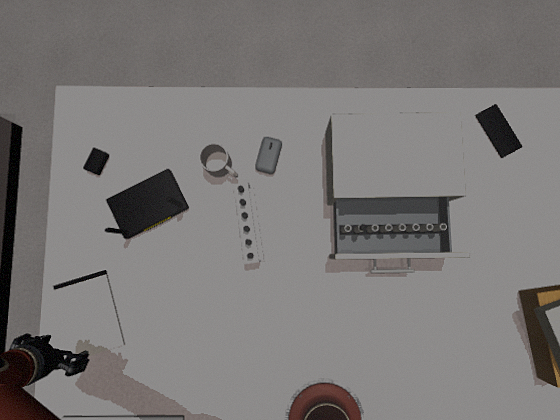

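View pics/scene0.png

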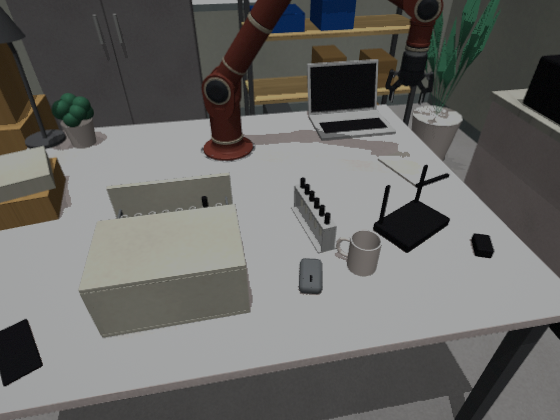

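The top view shows the stand row at about (241,188)-(250,256), the vials along row 228 at columns 347-443, the router at (147,203), the mug at (215,160) and the mouse at (268,155). I'll zoom in on the stand and the vials.

Run:
```python
import cv2, numpy as np
im=cv2.imread("pics/top0.png")
a=cv2.resize(im[175:270,225:275],None,fx=6,fy=6,interpolation=cv2.INTER_CUBIC)
b=cv2.resize(im[190:275,325:475],None,fx=3.2,fy=3.2,interpolation=cv2.INTER_CUBIC)
o=np.zeros((570,790,3),np.uint8);o[:a.shape[0],:300]=a;o[:b.shape[0],305:305+b.shape[1]]=b
cv2.imwrite("pics/z.png",np.clip(o*1.5,0,255).astype(np.uint8))
```

```text
(no output)
```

View pics/z.png

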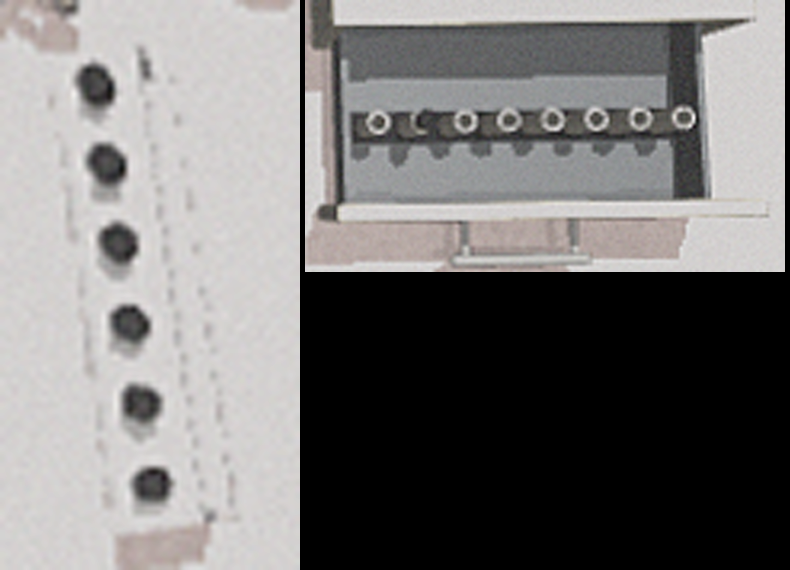

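```bash
cat > h.py <<'E'
from station import arm, snapshot, camera_info, ticket
import cv2, numpy as np
from scipy.spatial.transform import Rotation as Rot
def q(psi): return [np.cos(psi/2),np.sin(psi/2),0,0]   # tool down, tool x at angle psi
def rays(name,uv,pose=None):
    i=camera_info(name); K=np.array([[i['fx'],0,i['cx']],[0,i['fy'],i['cy']],[0,0,1]])
    n=cv2.undistortPoints(np.array(uv,float).reshape(-1,1,2),K,i['dist_coeffs'])[:,0]
    d=np.c_[n,np.ones(len(n))]
    if pose is None: R=i['R'].T; c=-R@i['t']
    else:
        T=i['T_tool_cam']; Rt=Rot.from_quat(pose[1]).as_matrix(); R=Rt@T[:3,:3]; c=Rt@T[:3,3]+pose[0]
    return c,d@R.T
def at_z(name,uv,z,pose=None):
    c,d=rays(name,uv,pose); return c+d*((z-c[2])/d[:,2])[:,None]
def project(X,pose):
    i=camera_info('wrist'); T=i['T_tool_cam']; Rt=Rot.from_quat(pose[1]).as_matrix()
    K=np.array([[i['fx'],0,i['cx']],[0,i['fy'],i['cy']],[0,0,1]])
    R=(Rt@T[:3,:3]).T; t=-R@(Rt@T[:3,3]+pose[0])
    return cv2.projectPoints(np.array(X,float).reshape(-1,3),cv2.Rodrigues(R)[0],t,K,i['dist_coeffs'])[0][:,0]
def look():
    p=(np.array(arm.read_tool_pos()),np.array(arm.read_eef_rot())); return p,snapshot('wrist')
E
python3 - <<'E'
from h import *
st=[(225+x/6,175+y/6) for x,y in [(96,84),(107,163),(118,243),(130,323),(141,402),(152,483)]]
vi=[(325+(x-305)/3.2,190+y/3.2) for x,y in [(683,117),(640,118),(596,119),(553,119),(509,120),(466,121),(378,122)]]
S=at_z('top',st,.118);V=at_z('top',vi,.112)
fr=at_z('top',[(325+27/3.2,190+218/3.2),(325+463/3.2,190+215/3.2)],.164); 
cab=at_z('top',[(332,197),(465,196)],.166)
mug=at_z('top',[(215,160),(237,178)],.09); ant=at_z('top',[(107,230),(187,210),(147,203)],.0)
for n in('S','V','fr','cab','mug','ant'): print(n,globals()[n].round(3).tolist())
print(np.diff(S,axis=0).round(3),np.diff(V,axis=0).round(3))
for P in (S[0],S[5]):
  for psi in (0,np.pi): print(arm.ik([P[0],P[1],.166],q(psi)))
for P in (V[0],V[6]):
  for psi in (np.pi/2,-np.pi/2): print(arm.ik([P[0],P[1],.19],q(psi)))
E
```

```text
S [[0.623, 0.229, 0.118], [0.588, 0.224, 0.118], [0.552, 0.219, 0.118], [0.517, 0.213, 0.118], [0.483, 0.208, 0.118], [0.447, 0.202, 0.118]]
V [[0.525, -0.305, 0.112], [0.524, -0.27, 0.112], [0.523, -0.234, 0.112], [0.523, -0.199, 0.112], [0.522, -0.162, 0.112], [0.521, -0.127, 0.112], [0.52, -0.054, 0.112]]
fr [[0.442, -0.009, 0.164], [0.445, -0.349, 0.164]]
cab [[0.596, -0.007, 0.166], [0.599, -0.343, 0.166]]
mug [[0.707, 0.304, 0.09], [0.658, 0.243, 0.09]]
ant [[0.52, 0.626, 0.0], [0.579, 0.397, 0.0], [0.599, 0.514, 0.0]]
[[-0.035 -0.005  0.   ]
 [-0.035 -0.005  0.   ]
 [-0.035 -0.006  0.   ]
 [-0.035 -0.005  0.   ]
 [-0.035 -0.005  0.   ]] [[-0.001  0.035  0.   ]
 [-0.001  0.036  0.   ]
 [-0.     0.035  0.   ]
 [-0.001  0.036  0.   ]
 [-0.001  0.035  0.   ]
 [-0.001  0.073  0.   ]]
[-0.72465138  0.8621969   0.63714014  1.53569959 -0.5919438   0.94333234
 -1.47062539]
[-0.33322635  0.7794347  -0.09358692  1.52115533  0.08792055  0.84511689
  1.11247233]
[-0.83527286  0.63493805  0.55618385  2.03673781 -0.56590496  0.62367547
 -1.46596179]
[-0.41358618  0.57384693 -0.08194392  2.02393339  0.08553931  0.54696946
  1.01523901]
[ 0.15657701  0.73867083  0.57055638  1.69119887 -0.49981821  0.86142279
  0.9413394 ]
[-0.08778575  0.95770013  1.13145443  1.69871215 -0.95268774  1.13907306
 -1.81157182]
[-0.15265643  0.58862254  0.32465213  1.92693948 -0.28882072  0.67103878
  0.34891286]
[ 0.34892928  0.60381131 -0.4348486   1.9111061   0.3770126   0.7072205
  2.83294083]
```

Run:
```python
from h import *
import pickle
out=[]
for c,psi in [((.535,.215),np.pi),((.535,.215),0),((.522,-.18),np.pi/2),((.522,-.18),-np.pi/2)]:
    p=np.array(c)-.074*np.array([np.cos(psi),np.sin(psi)])
    try: arm.movep([*p,.33],q(psi))
    except arm.MotionError as e: print('fail',c,psi,e); continue
    arm.pause(.3)
    out.append(look()); print(arm.read_time(),arm.read_joint_positions())
pickle.dump(out,open('looks.pkl','wb'))
m=np.zeros((600,800,3),np.uint8)
for k,(p,im) in enumerate(out): m[300*(k//2):300*(k//2)+300,400*(k%2):400*(k%2)+400]=cv2.resize(im,(400,300))
cv2.imwrite('pics/looks.png',m)
```

```text
2.375 [-0.34783148  0.58790182 -0.04584106  1.39792943  0.02771067  1.15636742
  1.17429656]
4.9333 [-1.1802941   0.58219223  1.13677401  1.80726644 -0.58215104  1.13687822
 -1.41687259]
7.15 [ 0.03295095  0.53915071  0.62026202  1.60782825 -0.34051983  1.10491851
  0.74142482]
9.1917 [ 0.84483284  0.63493176 -1.14717221  1.70599902  0.61535377  1.21333417
  2.68352848]
```

View pics/looks.png

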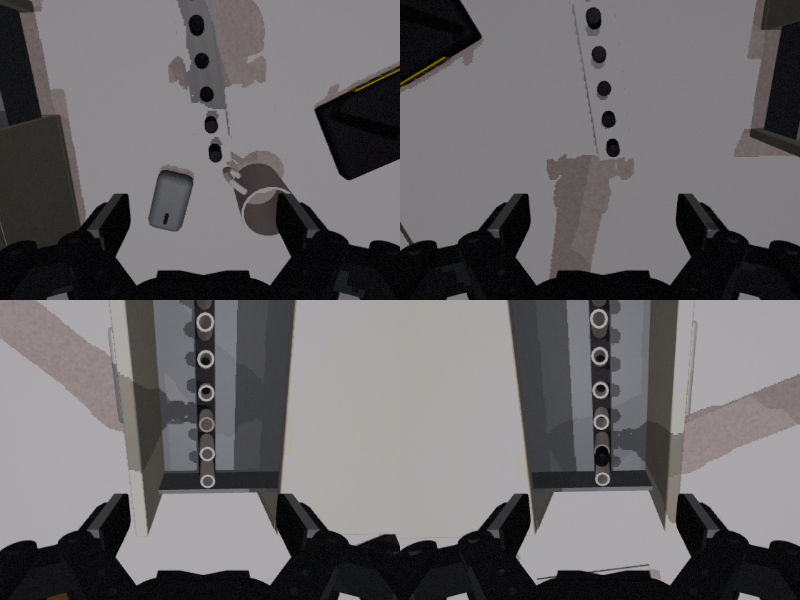

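The wrist pictures show:
- **Sticks:** dark grips in a column, top left panel at (196,25)-(215,153), top right panel at (594,17)-(613,148).
- **Vials:** white rings in a column at x≈205 (bottom left panel) and x≈600 (bottom right panel), with one stored grip at (602,455), next to the end vial, so it is in vial6.

Next I fit both rows from the opposed views.

```bash
cat >> h.py <<'E'
from scipy.optimize import minimize
TH=np.linspace(0,2*np.pi,48,endpoint=False); C=np.c_[np.cos(TH),np.sin(TH)]
def hull_c(xy,pose,z0=.088):
    P=np.vstack([np.c_[xy+.008*C,np.full(48,z)] for z in (z0,z0+.032)])
    h=cv2.convexHull(project(P,pose).astype(np.float32)); m=cv2.moments(h)
    return np.array([m['m10'],m['m01']])/m['m00'],m['m00']
def find_sticks(im,pose,z0=.088):
    """upright grips, collar at z0: dark blobs matched to the silhouette of a cylinder"""
    g=cv2.GaussianBlur(cv2.cvtColor(im,cv2.COLOR_BGR2GRAY),(3,3),0)
    n,_,st,ce=cv2.connectedComponentsWithStats((g<60).astype(np.uint8)); res=[]
    for s,c in zip(st[1:],ce[1:]):
        if s[1]<2 or s[1]+s[3]>290 or s[4]<100: continue
        xy=at_z('wrist',[c],z0+.02,pose)[0,:2]
        for _ in range(4):
            hc,a=hull_c(xy,pose,z0); xy=xy+at_z('wrist',[c],z0+.016,pose)[0,:2]-at_z('wrist',[hc],z0+.016,pose)[0,:2]
        if .75<s[4]/a<1.3: res.append([*xy,s[4]/a])
    return np.array(res)
def fit_vials(im,pose,p0,ang0,idx=range(8),skip=(6,)):
    g=cv2.GaussianBlur(cv2.cvtColor(im,cv2.COLOR_BGR2GRAY),(3,3),0).astype(np.float32)
    ks=[k for k in idx if k not in skip]
    def row(v,k): return v[:2]+.036*k*np.array([-np.sin(v[2]),np.cos(v[2])])
    def ring(c,rs):
        uv=project(np.vstack([np.c_[c+r*C,np.full(48,.112)] for r in rs]),pose).astype(np.float32)
        ok=(uv[:,1]<280)&(uv[:,1]>0); 
        return cv2.remap(g,uv[:,0].copy(),uv[:,1].copy(),1)[ok].mean() if ok.all() else None
    def f(v):
        s=0
        for k in ks:
            c=row(v,k); a=ring(c,(.0065,.0078,.009))
            if a is not None: s+=a-.5*ring(c,(.002,.004,.005))-.5*ring(c,(.011,.012))
        return -s
    best=min((minimize(f,[p0[0]+dx,p0[1]+dy,ang0],method='Nelder-Mead',options=dict(initial_simplex=np.array([p0[0]+dx,p0[1]+dy,ang0])+np.vstack([np.zeros(3),np.diag([.003,.003,.01])]),xatol=1e-5,fatol=1e-3)) for dx in(-.004,0,.004) for dy in(-.006,0,.006)),key=lambda r:r.fun)
    return best.x,best.fun
E
python3 - <<'E'
from h import *
import pickle
o=pickle.load(open('looks.pkl','rb'))
for p,im in o[:2]: print(find_sticks(im,p).round(4).tolist())
for p,im in o[2:]: print(p[0].round(4),[np.round(x,4) for x in fit_vials(im,p,[.525,-.305],.017)])
E
```

```text
[[0.4854, 0.2087, 0.9549], [0.521, 0.2141, 0.971], [0.5564, 0.2196, 0.9722], [0.5916, 0.2251, 0.8787], [0.6272, 0.2306, 0.8712], [0.6579, 0.1815, 0.8087]]
[[0.5909, 0.2247, 0.8905], [0.5553, 0.2192, 0.8917], [0.5197, 0.2139, 0.9014], [0.4844, 0.2085, 0.9034], [0.4489, 0.203, 0.8722]]Traceback (most recent call last):
  File "<stdin>", line 5, in <module>
  File "h.py", line 53, in fit_vials
    best=min((minimize(f,[p0[0]+dx,p0[1]+dy,ang0],method='Nelder-Mead',options=dict(initial_simplex=np.array([p0[0]+dx,p0[1]+dy,ang0])+np.vstack([np.zeros(3),np.diag([.003,.003,.01])]),xatol=1e-5,fatol=1e-3)) for dx in(-.004,0,.004) for dy in(-.006,0,.006)),key=lambda r:r.fun)
  File "h.py", line 53, in <genexpr>
    best=min((minimize(f,[p0[0]+dx,p0[1]+dy,ang0],method='Nelder-Mead',options=dict(initial_simplex=np.array([p0[0]+dx,p0[1]+dy,ang0])+np.vstack([np.zeros(3),np.diag([.003,.003,.01])]),xatol=1e-5,fatol=1e-3)) for dx in(-.004,0,.004) for dy in(-.006,0,.006)),key=lambda r:r.fun)
              ~~~~~~~~^^^^^^^^^^^^^^^^^^^^^^^^^^^^^^^^^^^^^^^^^^^^^^^^^^^^^^^^^^^^^^^^^^^^^^^^^^^^^^^^^^^^^^^^^^^^^^^^^^^^^^^^^^^^^^^^^^^^^^^^^^^^^^^^^^^^^^^^^^^^^^^^^^^^^^^^^^^^^^^^^^^^^^^^^^^^^^^^^^^^^^^^^^
    res = _minimize_neldermead(fun, x0, args, callback, bounds=bounds,
                               **options)
    fxr = func(xr)
    fx = function(np.copy(x), *(wrapper_args + args))
  File "h.py", line 51, in f
    if a is not None: s+=a-.5*ring(c,(.002,.004,.005))-.5*ring(c,(.011,.012))
                                                       ~~^~~~~~~~~~~~~~~~~~~~
TypeError: unsupported operand type(s) for *: 'float' and 'NoneType'
```

```bash
python3 - <<'E'
s=open('h.py').read()
s=s.replace("        ok=(uv[:,1]<280)&(uv[:,1]>0); \n","").replace("[ok].mean() if ok.all() else None",".mean()")
s=s.replace("c=row(v,k); a=ring(c,(.0065,.0078,.009))\n            if a is not None: s+=a-","c=row(v,k); s+=ring(c,(.0065,.0078,.009))-")
open('h.py','w').write(s)
E
python3 - <<'E'
from h import *
import pickle
o=pickle.load(open('looks.pkl','rb'))
for (p,im),ks in zip(o[2:],([1,2,3,4,5],[1,2,3,4,5,7])):
    ks=[k for k in range(8) if 15<project([.525-.0006*k,-.305+.036*k,.112],p)[0,1]<265 and k!=6]
    v,s=fit_vials(im,p,[.525,-.305],.017,ks); print(ks,v.round(4),s, v[:2]+.036*4*np.array([-np.sin(v[2]),np.cos(v[2])]))
E
```

```text
Traceback (most recent call last):
  File "h.py", line 51, in fit_vials
    best=min((minimize(f,[p0[0]+dx,p0[1]+dy,ang0],method='Nelder-Mead',options=dict(initial_simplex=np.array([p0[0]+dx,p0[1]+dy,ang0])+np.vstack([np.zeros(3),np.diag([.003,.003,.01])]),xatol=1e-5,fatol=1e-3)) for dx in(-.004,0,.004) for dy in(-.006,0,.006)),key=lambda r:r.fun)
  File "h.py", line 51, in <genexpr>
    best=min((minimize(f,[p0[0]+dx,p0[1]+dy,ang0],method='Nelder-Mead',options=dict(initial_simplex=np.array([p0[0]+dx,p0[1]+dy,ang0])+np.vstack([np.zeros(3),np.diag([.003,.003,.01])]),xatol=1e-5,fatol=1e-3)) for dx in(-.004,0,.004) for dy in(-.006,0,.006)),key=lambda r:r.fun)
              ~~~~~~~~^^^^^^^^^^^^^^^^^^^^^^^^^^^^^^^^^^^^^^^^^^^^^^^^^^^^^^^^^^^^^^^^^^^^^^^^^^^^^^^^^^^^^^^^^^^^^^^^^^^^^^^^^^^^^^^^^^^^^^^^^^^^^^^^^^^^^^^^^^^^^^^^^^^^^^^^^^^^^^^^^^^^^^^^^^^^^^^^^^^^^^^^^^
  File "h.py", line 49, in f
    c=row(v,k); s+=ring(c,(.0065,.0078,.009))-.5*ring(c,(.002,.004,.005))-.5*ring(c,(.011,.012))
                                                                             ~~~~^^^^^^^^^^^^^^^
  File "h.py", line 44, in ring
    uv=project(np.vstack([np.c_[c+r*C,np.full(48,.112)] for r in rs]),pose).astype(np.float32)
       ~~~~~~~^^^^^^^^^^^^^^^^^^^^^^^^^^^^^^^^^^^^^^^^^^^^^^^^^^^^^^^^^^^^^
  File "h.py", line 16, in project
    i=camera_info('wrist'); T=i['T_tool_cam']; Rt=Rot.from_quat(pose[1]).as_matrix()
ValueError: time passes only in moves, steps and waits
```

```bash
sed -i "1a import functools\ncamera_info=functools.cache(camera_info)" h.py
cat > t.py <<'E'
from h import *
import pickle
o=pickle.load(open('looks.pkl','rb'))
for (p,im) in o[2:]:
    ks=[k for k in range(8) if 15<project([.525-.0006*k,-.305+.036*k,.112],p)[0,1]<265 and k!=6]
    v,s=fit_vials(im,p,[.525,-.305],.017,ks); print(ks,v.round(4),s, v[:2]+.036*4*np.array([-np.sin(v[2]),np.cos(v[2])]))
E
python3 t.py
```

```text
[0, 1, 2, 3, 4, 5] [ 0.5281 -0.3076  0.0203] -411.64849853515625 [ 0.52513724 -0.16359832]
[2, 3, 4, 5, 7] [ 0.5275 -0.3069  0.0191] -374.09002685546875 [ 0.52476966 -0.16295453]
```

```bash
cat >> h.py <<'E'
A=.0197; V0=np.array([.5278,-.3073]); U=np.array([-np.sin(A),np.cos(A)])
PS=np.pi+.153; PV=np.pi/2+A; BX=.0004
def vial(k): return V0+.036*k*U
def see_stick(exp,psi=PS,tol=.015):
    d=np.array([np.cos(psi),np.sin(psi)]); arm.movep([*(np.array(exp)-.074*d),.33],q(psi)); arm.pause(.2)
    p,im=look(); s=find_sticks(im,p); s[:,:2]+=BX*d
    cv2.imwrite('pics/last.png',im)
    e=np.linalg.norm(s[:,:2]-exp,axis=1); print('seen',s.round(4).tolist())
    assert e.min()<tol,'stick not where expected'
    return s[e.argmin(),:2]
def pick(xy,psi=PS,z=.167):
    arm.move_gripper(.55); arm.movep([*xy,.25],q(psi)); arm.line_to([*xy,z],.1)
    arm.move_gripper(0,30); o=arm.read_opening()
    arm.line_to([*xy,.36],.2); print('grip',round(o,3),round(arm.read_opening(),3),arm.read_finger_force())
def place(k,z=.1905):
    xy=vial(k); arm.movep([*xy,.36],q(PV)); arm.line_to([*xy,.28],.15); arm.pause(.2)
    f0=np.array(arm.read_ft_force()); zz=.28; log=[]
    while zz>z+1e-6:
        zz=max(z,zz-.01); arm.line_to([*xy,zz],.06); f=np.array(arm.read_ft_force())-f0; log.append(f.round(1).tolist())
        if np.linalg.norm(f)>10: print('FORCE',zz,f); break
    print('forces',log[-4:],'z',arm.read_tool_pos()[2])
    if zz>z+.003: return False
    arm.move_gripper(.4); arm.line_to([*xy,.30],.2); print('t',arm.read_time()); return True
def see_vials(ks,skip):
    c=vial(np.mean(ks)); d=np.array([np.cos(PV),np.sin(PV)]); arm.movep([*(c-.074*d),.33],q(PV)); arm.pause(.2)
    p,im=look(); cv2.imwrite('pics/last.png',im)
    ok=[k for k in range(8) if 15<project([*vial(k),.112],p)[0,1]<265 and k not in skip]
    v,s=fit_vials(im,p,V0,A,ok,skip); v[:2]+=BX*d; print('vials',ok,v.round(4),s)
    st=find_sticks(im,p,.112); print('stored',[(k,np.round((r[:2]+BX*d-vial(k))*1e3,1).tolist()) for r in st for k in range(8) if np.hypot(*(r[:2]-vial(k)))<.008])
E
python3 - <<'E'
from h import *
s=see_stick([.449,.203]); pick(s)
print(place(0)); see_vials([1,2],(0,6))
E
```

```text
seen [[0.4488, 0.2035, 0.9304], [0.4838, 0.2088, 0.9044], [0.5193, 0.2143, 0.8861], [0.555, 0.2197, 0.8705], [0.5908, 0.2254, 0.8788]]
grip 0.174 0.176 29.228492975234985
forces [[-0.7, 1.1, -0.4], [-0.7, 0.1, 1.3], [-0.1, 1.0, 0.4], [0.2, -0.6, 3.0]] z 0.1911587860104585
t 21.075
True
vials [1, 2, 3] [ 0.5285 -0.3067  0.0198] -243.46926879882812
stored []
```

View pics/last.png

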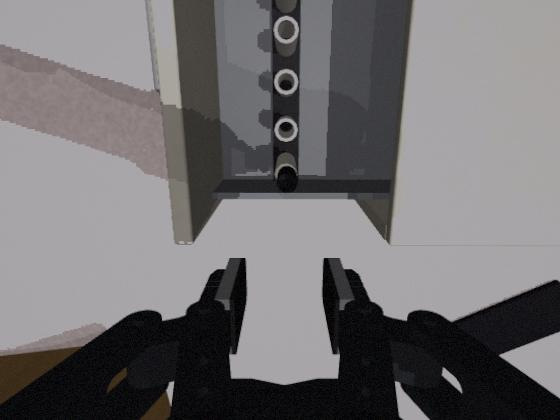

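The first stick is seated: its grip is at (287,178) over vial0, and the remaining rings are where the fit puts them. I'll continue with the other five and stop on any anomaly.

Run:
```python
from h import *
E=[(.4842,.2086),(.5197,.2141),(.5553,.2195),(.591,.225),(.6265,.2305)]
for k,e in enumerate(E,1):
    s=see_stick(e); pick(s)
    assert arm.read_opening()>.14
    assert place(k)
see_vials([3,4],(0,1,2,3,4,5,6))
```

```text
seen [[0.4844, 0.2089, 0.9036], [0.5195, 0.2141, 0.9037], [0.555, 0.2197, 0.869], [0.5906, 0.2253, 0.8681], [0.6263, 0.2308, 0.8581]]
grip 0.177 0.175 29.224601089954376
forces [[-0.5, -0.4, 0.3], [0.6, -1.2, 0.5], [-0.7, -0.7, -0.4], [0.8, -0.5, 2.7]] z 0.19113018208920934
t 33.6083
seen [[0.52, 0.2144, 0.9122], [0.5551, 0.2196, 0.8955], [0.5906, 0.2252, 0.8569], [0.6262, 0.2307, 0.8549]]
grip 0.176 0.181 29.220560789108276
forces [[0.7, -1.4, -0.8], [0.7, -1.7, -0.6], [1.4, -1.0, 0.0], [1.9, -0.7, 3.4]] z 0.19111930640168745
t 45.3667
seen [[0.5556, 0.2199, 0.8987], [0.5907, 0.2251, 0.8932], [0.6262, 0.2308, 0.8717]]
grip 0.173 0.177 29.22646701335907
forces [[0.7, -0.2, 1.0], [0.6, 0.1, -0.1], [0.5, -0.5, 0.3], [1.6, 0.4, 3.9]] z 0.19114326584037844
t 56.9417
seen [[0.5911, 0.2254, 0.8962], [0.6263, 0.2306, 0.886], [0.6821, 0.2691, 0.9307]]
grip 0.176 0.175 29.238151609897614
forces [[1.4, 0.3, -0.2], [0.5, -0.4, 0.2], [0.3, 0.2, 0.4], [1.5, 0.0, 4.6]] z 0.19114024389096537
t 68.3667
seen [[0.6267, 0.2308, 0.9088], [0.6916, 0.1909, 0.9299]]
grip 0.177 0.171 29.220183491706848
forces [[-0.7, -0.5, 0.1], [0.2, 0.2, 0.7], [-0.4, -0.7, 0.0], [-0.2, -1.6, 5.0]] z 0.19117009872213217
t 79.6667
vials [] [ 0.5238 -0.3129  0.0197] 0.0
stored []
```

View pics/last.png

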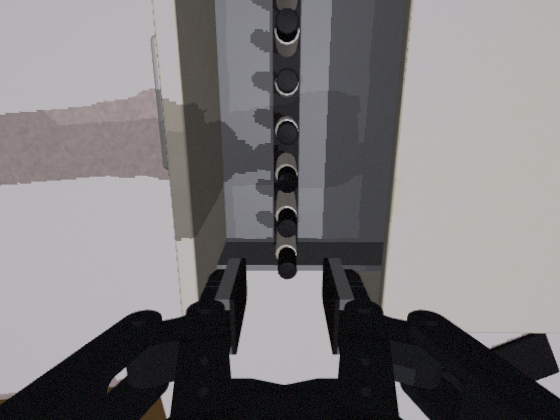

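All six grips are down in line at column ~287, with their collars on the rims, and the drawer has not shifted. Now I push the panel with closed fingers, watching the force.

Run:
```python
from h import *
d=np.array([np.cos(A),np.sin(A)]); face=V0+.126*U-.081*d; psi=np.pi+A
arm.line_to([*arm.read_tool_pos()[:2],.36],.2)
arm.move_gripper(0)
P=lambda s,z:[*(face+s*d),z]
arm.movep(P(-.035,.34),q(psi)); arm.line_to(P(-.035,.198),.15); arm.pause(.3)
f0=np.array(arm.read_ft_force()); s=-.035; log=[]
while s<.15:
    s+=.01 if s<.11 else .002
    arm.line_to(P(s,.198),.05); f=float((np.array(arm.read_ft_force())-f0)@[*d,0]); log.append((round(s,3),round(f,1)))
    if f<-20: break
print(log,arm.read_time())
arm.line_to(P(s-.04,.198),.1); arm.line_to(P(s-.04,.36),.2)
im=snapshot('top'); im2=snapshot('scene')
a=cv2.resize(im[90:300,200:480],None,fx=1.6,fy=1.6); b=cv2.resize(im2[150:350,60:420],None,fx=1.6,fy=1.6)
o=np.zeros((600,800,3),np.uint8); o[:300,:400]=cv2.resize(im[90:300,200:480],(400,300)); o[300:,:540]=cv2.resize(im2[150:350,60:420],(540,300)); o[:300,400:]=cv2.resize(im,(400,300))
cv2.imwrite('pics/end.png',o)
```

```text
[(-0.025, -1.1), (-0.015, -1.5), (-0.005, -0.8), (0.005, -1.4), (0.015, -1.3), (0.025, -1.6), (0.035, -1.2), (0.045, -0.5), (0.055, -1.7), (0.065, -1.1), (0.075, -2.0), (0.085, -1.4), (0.095, -1.0), (0.105, -1.2), (0.115, -2.4), (0.117, -1.4), (0.119, -3.6), (0.121, -6.6), (0.123, -6.9), (0.125, -2.5), (0.127, -1.1), (0.129, -2.0), (0.131, -6.7), (0.133, -11.3), (0.135, -16.7), (0.137, -21.1)] 92.0
```

View pics/end.png

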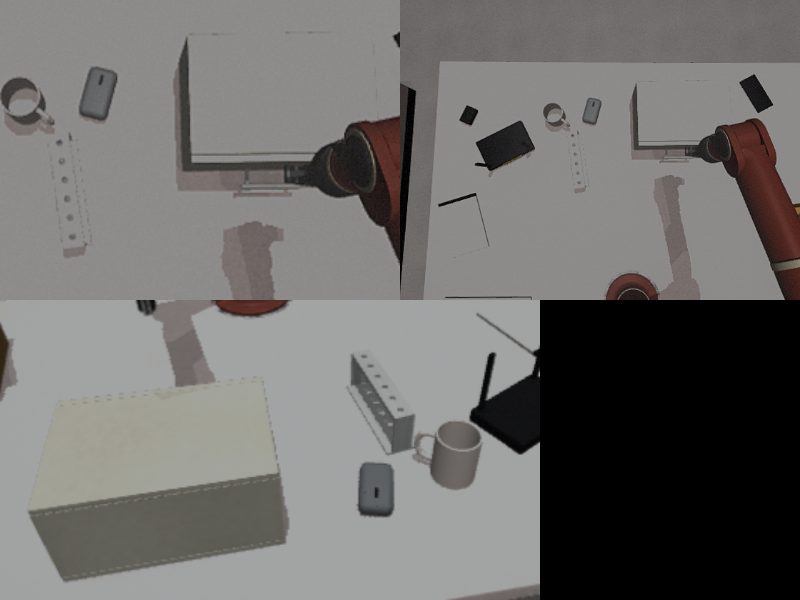

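The picture shows the drawer flush with the cabinet, the stand's six holes empty, and the mug, mouse and router where they were. The force trace shows the catch peak, the snap and then the hard stop, and the arm is clear of everything.

```bash
python3 -c "
from station import ticket; print(ticket.finish_job())"
```

```text
the job is handed in; nothing more can be done
None
```

All six sticks from the stand went into vials 0 to 5, the stored stick was left in vial 6, and the drawer was pushed until its catch snapped; the job is handed in, with no verdict returned.

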